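# Square a racked frame by its two diagonals

## Robot

A 7-joint arm with a two-finger parallel gripper is mounted at the origin on a cart in front of the work surface, level with it; the furniture and walls round the work are solid. World frame = base frame: x ahead of the robot, y to its left, z up, the work surface at z = 0. Lengths are in m, angles in rad, forces in N, time in s.
With the tool pointing down it reaches from about 0.35 to 0.775 m from the base axis. Payload 3.1 kg.
Tool frame: the origin (TCP) lies between the finger pads; the fingertips stand 19 mm ahead of it and the grasp point (between the pads) is the TCP (robot.tip_extent is the distance from the TCP to the fingertips, in m); z points along the fingers, y is the line along which they close (so a half turn about z gives the same grasp; the last joint's range is limited). The gripper opens to 85 mm and grips with 20 to 120 N. Pads are 22 mm wide; open, the fingers measure 114 mm over their backs; the gripper's body (76 mm by 85 mm) begins 54 mm behind the grasp point. The pads swing forward as they close: fully open they stand 13 mm farther back than shut.
Start: joints at [-1.16, 0.311, 0.014, 1.512, -0.004, 1.319, -0.027], TCP at [0.241, 0.495, 0.25] pointing down, gripper open.
Joint ranges: [-2.7, 2.7], [-0.3, 1.91], [-1.27, 1.3], [0.12, 2.57], [-1.44, 4.58], [0.2, 2.03], [-3.05, 3.05]. Speed limits (rad/s): [2.79, 2.79, 3.14, 3.14, 3.14, 3.14, 3.14].

## Interface

Orientations are given as a unit quaternion [x, y, z, w].
In Python, from station import robot, vision, ticket gives the robot as it stands. The module is installed in compiled form; this text tells all that it offers.
- The arm moves only by the tool servo_tool, never from a script. Its argument "rows" is a list of rows, each an object with "delta_pos": the shift along the world's x, y, z in mm, a list of three; "twist": the turn about the world's z in degrees; "jaw": the opening, from -1 (shut) to 1 (fully open). In form: [{"delta_pos": [x, y, z], "twist": twist, "jaw": jaw}, ...]. A call has 1 to 20 rows; each row is the pose to reach, as a shift and turn from the pose commanded when the call began; what a row does not reach only later rows make up. A row lasts 1/10 s, in which the tool goes at most 50 mm and 8.59 degrees, less where a joint would pass 70% of its speed; a pose out of reach is approached as far as the arm can. A call with a gripper value outside its range is refused whole. The fingers move at their own pace and stop on an object; "force" is the grip in N (left out, the last holds). Time passes only in rows, so rows that repeat a pose let the fingers close. It gives the time, the measured TCP pose, the force, the opening and the grip force at its end, in the units of the state.
- robot.sense(): the state, without advancing time (a new reading comes with each control period).
- vision.camera(name): name is "side" or "top" or "wrist"; returns a dict with "img" (420x560x3 uint8, red, green, blue), "depth" (420x560 float32, m along the optical axis (not along the pixel's ray), 0 where there is no reading), "fx", "fy", "cx", "cy" (pixels), "R" (3x3) and "t" (3): a world point X has camera coordinates R X + t; the wrist camera has in their place "mount" (4x4, takes a point from camera to tool coordinates, whose origin is the TCP and whose axes are the flange's). Camera axes: x right, y down, z forward; pixel columns grow to the right and rows downward; lengths in m; the calibration is good to about 2 mm. The wrist camera is an equidistant fisheye: a pixel r from the principal point sees the ray r / f radians off the axis. A picture is of the moment at which its call begins: read the wrist's pose just before it.
- ticket.sign_off(): hands the job in; it is judged then, once.
The state is a dict: "clock": time; "joints": joint angles; "dq": joint speeds; "joint_torque": joint torques, N m; "eef_pos": TCP position; "ee_rot": TCP orientation; "wrist_force": force on the tool from outside, world axes, zero at the start; "ft_torque": the same for the moment, N m; "grip_width": opening from 0.0 (shut) to 1.0 (fully open); "grip_force": force on a finger pad.
Only numpy, scipy, OpenCV 4.12 (cv2) and the standard library are available. Lean on these libraries where they do the work, as an engineer would, in place of code of your own. Each camera call takes 0.05 s, during which the arm holds its last target. There are 200 camera calls.

## Task

Check the little aluminium frame on the fixture plate for squareness with its two diagonal slide rules: gently slide out the cursor of the rule that starts at the near right corner until its nose just bears on the far left post, then likewise that of the other rule, without shifting the frame. If the two diagonals differ, press the shorter one's cursor harder against its post, firmly but not with brute force, to rack the frame until they agree within 3 mm, and leave it so with both noses bearing on their posts; leave the other things alone.

Things in the scene. Friction and masses are not known exactly. Their poses are not given: they have to be found in the camera images.
- fixture: Dark steel plate 200 x 260 x 6 mm fixed on the desk, carrying the frame and both rules. Origin at the centre of its underside; x from the near (fixed) rail to the far rail, y left along the rails, z up. When square, the corner posts lie at x = +-75, y = +-100 mm (diagonals 250 mm). All on the plate but the two lugs is below 43 mm over the desk.
- far_rail: Far rail of the frame: aluminium bar 20 x 222 mm, top 17.5 mm over the desk. Origin under its middle; axes as the fixture's. It slides along the fixture's y as the frame racks: y = 0 there is square; starts within +-10 mm (may happen to be square). Pivot friction holds it: stays put under a push below about 7 N along a rule, slides at about 10 to 17 N, stays where left.
- post_left (a point): Axis of the far left corner post (steel pin, 12 mm diameter, top 40 mm over the desk; the point is at 32 mm). Moves with the far rail. Rule a's nose bears on it. Each mm the far rail shifts to +y makes diagonal a 0.8 mm longer and b 0.8 mm shorter.
- post_right (a point): Axis of the far right corner post, as post_left. Rule b's nose bears on it.
- cursor_a (a joint): Slide of rule a's cursor along its rule, outward positive, 0 to 68 mm, start 5 to 22 mm. Diagonal a is 201 mm + this value when the nose bears on its post (value 49 mm if square). Slides against about 1.5 N of friction and stays where left; not sprung.
- cursor_a_nose (a point): Centre of the front face of rule a's steel nose (26 mm wide, 12 mm high, at z = 36 mm). Its x axis points outward along the rule; the post axis is 6 mm ahead of it along x when it bears on the post.
- cursor_a_lug (a point): Centre of the top of rule a's upright black thumb lug, 40 mm behind the nose: 12 mm thick along the rule, 26 mm wide across it, from z = 33 mm up to its top at z = 72 mm. Same axes as the nose. Push its rear face outward (or pinch it along the rule).
- cursor_b (a joint): Slide of rule b's cursor, the same in every way: diagonal b is 201 mm + this value when bearing.
- cursor_b_nose (a point): As cursor_a_nose, for rule b and post_right.
- cursor_b_lug (a point): As cursor_a_lug, for rule b (lug from z = 39 to 72 mm).
- loupe: Bystander: folding loupe, 26 x 34 x 16 mm, lying on the plate between the rules, near the near rail. Origin under its centre.
- hex_keys: Bystander: folding hex key set, 16 x 90 x 17 mm, to the right. Origin under its centre.
- screwdriver: Bystander: flat screwdriver, 147 mm long, to the left.
- padlock: Bystander: brass padlock lying flat, 67 x 40 x 15 mm, to the right.
- euro_cylinder: Bystander: brass lock cylinder, 37 x 64 x 17 mm, to the left.
- pin_jar: Bystander: small glass jar with a black lid, 44 mm in diameter, 48 mm high, far right.
- pivot_right (a point): Near right corner pivot, fixed, where rule a starts: a graduated steel bar 14 mm wide running toward the far left post, direction (0.6, 0.8) in the fixture's x, y. Bar top 26 mm over the desk.
- pivot_left (a point): Near left corner pivot, fixed, where rule b starts: a like bar running toward the far right post, direction (0.6, -0.8) in the fixture's x, y, crossing over rule a at the fixture's centre. Bar top 32 mm over the desk.

How it is judged:
By the outcome, as a careful person would: the job done as asked, in the order asked, and still so for the second after the job is handed in, with the robot touching nothing.
It also fails if it takes over 64 s, if anything falls off the work surface, if the arm or the gripper's body presses on something with over 40 N, if the wrist force passes 120 N, or if a joint passes its speed limit or range.

## Working session

There is one attempt and no reset: what is moved stays moved. The work goes in short steps, Python scripts to look and compute and a tool call to move; the robot and the scene stay as the last step left them, time stands still between calls to the robot, and variables do not carry over. Pictures are saved under pics/ and viewed, at most 10 in all, crops included, and the job is handed in when it is done.

Besides the shell and the picture viewer there is one more tool, called by a JSON object that holds its "name" and its "arguments", one argument or row to a line. servo_tool: Moves the arm, as the interface text tells. Its arguments: {"type":"object","properties":{"rows":{"type":"array"},"force":{"type":"number"}},"required":["rows"]}

```bash
mkdir -p pics
cat > h.py <<'E'
import numpy as np, cv2
from station import robot, vision, ticket
def ray(c,u,v):
    d=np.linalg.solve(c["R"],np.array([(u-c["cx"])/c["fx"],(v-c["cy"])/c["fy"],1.]))
    o=-c["R"].T@c["t"]; return o,d
def onz(c,u,v,z):
    o,d=ray(c,u,v); return o+d*(z-o[2])/d[2]
def proj(c,X):
    p=c["R"]@np.asarray(X)+c["t"]; return np.array([c["fx"]*p[0]/p[2]+c["cx"],c["fy"]*p[1]/p[2]+c["cy"]])
def cloud(c):
    v,u=np.mgrid[0:420,0:560]; z=c["depth"]
    P=np.stack([(u-c["cx"])/c["fx"]*z,(v-c["cy"])/c["fy"]*z,z],-1)
    return (P-c["t"])@c["R"]
E
python3 - <<'E'
from h import *
import pickle
for n in("top","side"):
    c=vision.camera(n); pickle.dump(c,open(n+".pkl","wb"))
    print(n,-c["R"].T@c["t"],c["fx"],c["R"][2])
    cv2.imwrite(f"pics/{n}0.png",c["img"][:,:,::-1])
s=robot.sense();print(s["eef_pos"],s["ee_rot"],s["clock"])
E
```

```text
top [ 0.36254026 -0.01934255  1.2793646 ] 466.3586351969793 [ 0.17181061 -0.0037147  -0.985123  ]
side [ 0.0723083  -0.51267074  1.44481574] 522.0628311468078 [ 0.30476693  0.33065872 -0.89318639]
[0.24033983 0.49401913 0.24930967] [ 2.24432891e-01  9.74488955e-01 -1.05782213e-03 -1.88226548e-04] 0.1
```

View pics/top0.png

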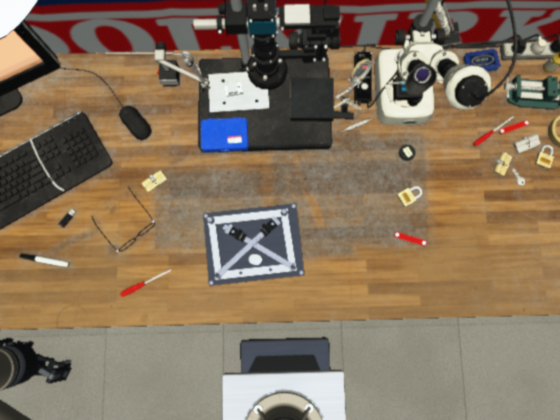

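View pics/side0.png

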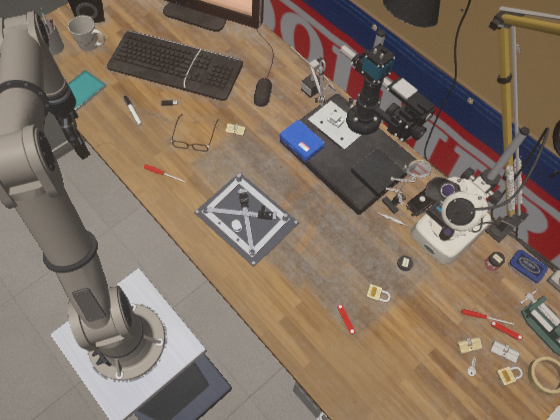

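Top view: plate at about (253,244), with corners near (205,207), (296,205), (302,272) and (210,283). The lugs are at (237,234) and (270,226), the loupe at (255,259). The side view agrees, and the space above the plate is clear.

Run:
```python
from h import *
import pickle
from scipy.spatial.transform import Rotation as Ro
c=pickle.load(open("top.pkl","rb")); s=pickle.load(open("side.pkl","rb"))
for name,c,roi in(("top",c,(190,195,315,295)),("side",s,(185,165,310,275))):
    hsv=cv2.cvtColor(c["img"],cv2.COLOR_RGB2HSV)
    m=np.zeros((420,560),np.uint8);x0,y0,x1,y1=roi
    im=c["img"].astype(int)
    # plate and contents: bluish/neutral, wood: r>>b
    m[y0:y1,x0:x1]=((im[...,0]-im[...,2])<12)[y0:y1,x0:x1]*255
    m=cv2.morphologyEx(m,cv2.MORPH_OPEN,np.ones((3,3)))
    ct=max(cv2.findContours(m,0,1)[0],key=cv2.contourArea)
    P=np.array([onz(c,*p[0],0.006)[:2] for p in ct])*1000
    print(name,cv2.minAreaRect(P.astype(np.float32)))
st=robot.sense();print(Ro.from_quat(st["ee_rot"]).as_matrix().round(3))
w=vision.camera("wrist");print(w["mount"].round(3),w["fx"],w["cx"],w["cy"])
```

```text
top ((489.7744140625, 73.12477111816406), (197.42596435546875, 259.0333251953125), 4.854024410247803)
side ((491.37939453125, 75.83329010009766), (198.2019500732422, 259.8533630371094), 4.818653583526611)
[[-0.899  0.437 -0.001]
 [ 0.437  0.899 -0.002]
 [-0.    -0.002 -1.   ]]
[[ 0.001 -0.949 -0.317  0.081]
 [ 1.     0.001 -0.001  0.   ]
 [ 0.001 -0.317  0.949 -0.124]
 [ 0.     0.     0.     1.   ]] 325.19226210127806 278.7051138465521 211.54139192368683
```

{"name": "servo_tool", "arguments": {
  "rows": [
    {"delta_pos":[30,-35,0],"twist":8,"jaw":-1},
    {"delta_pos":[60,-70,0],"twist":16,"jaw":-1},
    {"delta_pos":[90,-105,0],"twist":24,"jaw":-1},
    {"delta_pos":[120,-140,0],"twist":32,"jaw":-1},
    {"delta_pos":[150,-175,0],"twist":40,"jaw":-1},
    {"delta_pos":[180,-210,0],"twist":48,"jaw":-1},
    {"delta_pos":[210,-245,-10],"twist":56,"jaw":-1},
    {"delta_pos":[240,-285,-20],"twist":64,"jaw":-1},
    {"delta_pos":[270,-320,-30],"twist":72,"jaw":-1},
    {"delta_pos":[293,-351,-50],"twist":80,"jaw":-1},
    {"delta_pos":[293,-351,-50],"twist":84,"jaw":-1},
    {"delta_pos":[293,-351,-50],"twist":84,"jaw":-1},
    {"delta_pos":[293,-351,-50],"twist":84,"jaw":-1}
  ]
}}

```text
clock: 1.45
eef_pos: [0.533, 0.1444, 0.2]
ee_rot: [-0.484, 0.875, 0.001, -0.0]
wrist_force: [0.2, -0.2, 0.8]
grip_width: -0.001
grip_force: 0.0
```

```bash
cat >> h.py <<'E'
from scipy.spatial.transform import Rotation as Ro
import pickle
def wrist(name):
    s=robot.sense(); w=vision.camera("wrist"); w["p"]=np.array(s["eef_pos"]); w["Rt"]=Ro.from_quat(s["ee_rot"]).as_matrix()
    pickle.dump(w,open(name+".pkl","wb")); cv2.imwrite(f"pics/{name}.png",w["img"][:,:,::-1]); 
    print("clk",s["clock"],"tcp",(w["p"]*1000).round(1),"xang",np.degrees(np.arctan2(w["Rt"][1,0],w["Rt"][0,0])).round(2),"F",np.round(s["wrist_force"],2)); return w
def wray(w,u,v):
    a=np.array([(u-w["cx"])/w["fx"],(v-w["cy"])/w["fy"]]); r=np.hypot(*a)
    d=np.array([*(a/max(r,1e-9)*np.sin(r)),np.cos(r)])
    M=w["mount"]; return w["p"]+w["Rt"]@M[:3,3], w["Rt"]@(M[:3,:3]@d)
def wz(w,u,v,z):
    o,d=wray(w,u,v); return (o+d*(z-o[2])/d[2])*1000
def wproj(w,X):
    M=w["mount"]; t=w["Rt"].T@(np.asarray(X)-w["p"]); q=M[:3,:3].T@(t-M[:3,3])
    r=np.hypot(q[0],q[1]); th=np.arctan2(r,q[2]); return np.array([w["cx"]+w["fx"]*th*q[0]/r,w["cy"]+w["fy"]*th*q[1]/r])
E
python3 -c "
from h import *
w=wrist('w1')"
```

```text
clk 1.45 tcp [533.  144.4 200. ] xang -122.06 F [ 0.18 -0.18  0.85]
```

View pics/w1.png

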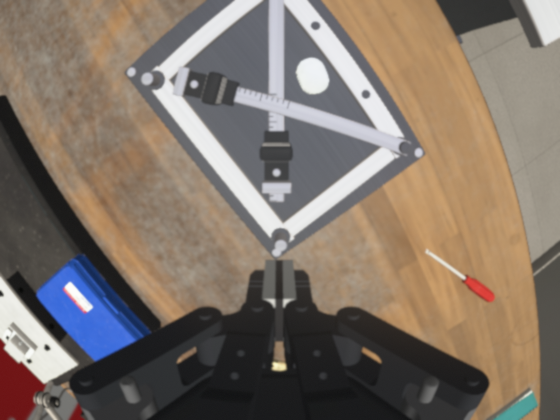

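The wrist view shows: far-left post at (280,237), far-right post at (155,78), lug a at (276,148), lug b at (216,88), and loupe at (312,75). The near-right corner is cut off, so I'll shift 70 mm for a second view.

{"name": "servo_tool", "arguments": {
  "rows": [
    {"delta_pos":[-20,-32,0],"twist":0,"jaw":-1},
    {"delta_pos":[-37,-59,0],"twist":0,"jaw":-1},
    {"delta_pos":[-37,-59,0],"twist":0,"jaw":-1},
    {"delta_pos":[-37,-59,0],"twist":0,"jaw":-1}
  ]
}}

```text
clock: 1.9
eef_pos: [0.4963, 0.0864, 0.2013]
ee_rot: [-0.486, 0.874, 0.0, 0.001]
wrist_force: [0.2, 0.7, -0.2]
grip_width: 0.002
grip_force: 0.0
```

Run:
```python
from h import *
w=wrist('w2')
cv2.imwrite("pics/w2b.png",cv2.resize(w["img"][:400,90:490,::-1],None,fx=1.5,fy=1.5,interpolation=cv2.INTER_CUBIC))
```

```text
clk 1.9 tcp [496.3  86.4 201.3] xang -121.87 F [ 0.16  0.68 -0.24]
```

View pics/w2b.png

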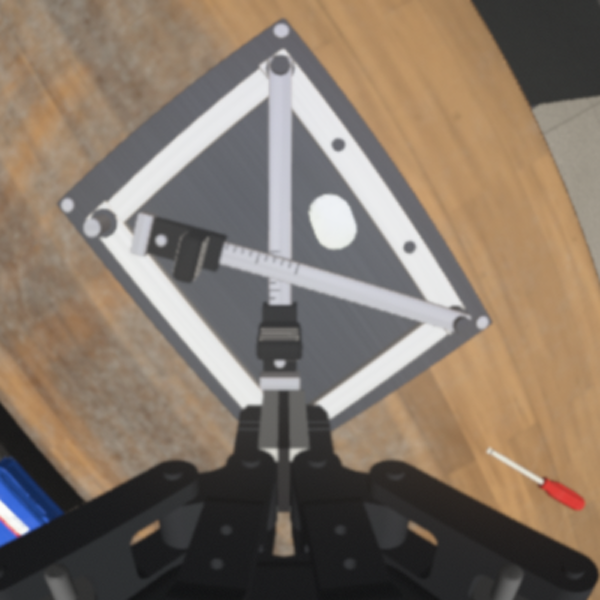

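Run:
```python
from h import *
w1=pickle.load(open('w1.pkl','rb'));w2=pickle.load(open('w2.pkl','rb'))
cr=lambda x,y:(x/1.5+90,y/1.5)
def tri(a,b):
    A=[wray(w1,*a),wray(w2,*b)]
    M=np.zeros((3,3));r=np.zeros(3)
    for o,d in A:
        d=d/np.linalg.norm(d);Q=np.eye(3)-np.outer(d,d);M+=Q;r+=Q@o
    return (np.linalg.solve(M,r)*1000).round(1)
print("postR",tri((149,79),cr(92,228)),"boltFR",tri((131,72),cr(67,205)),"boltNL",tri((418,153),cr(483,323)))
print("lugA",tri((276,143),cr(279,329)),"lugB",tri((213,87),cr(187,256)),"loupe",tri((312,75),cr(333,221)))
print("pivL",tri((404,147),cr(459,322)))
for z in(.006,.008,.03,.035):print(z,"boltNR",wz(w2,*cr(281,30),z).round(1),"pivR",wz(w2,*cr(280,66),z).round(1),"boltFR",wz(w2,*cr(67,205),z).round(1),"boltNL",wz(w2,*cr(483,323),z).round(1))
print("postR40",wz(w2,*cr(92,228),.04), "postL40",wz(w1,280,247,.04))
th=np.radians(4.85);c=np.array([490,74.5]);R=np.array([[np.cos(th),-np.sin(th)],[np.sin(th),np.cos(th)]])
for n,p in dict(pR=(-75,-100),pL=(-75,100),postR=(75,-100),postL=(75,100)).items():print(n,c+R@p)
```

```text
postR [572.8 -12.8  39.1] boltFR [592.9 -40.6   8.3] boltNL [388.3 187.8   7.7]
lugA [507.6 100.2  51. ] lugB [524.7  33.6  65.7] loupe [447.3  66.3  19.5]
pivL [406.6 166.9  29. ]
0.006 boltNR [408.8 -57.    6. ] pivR [422.4 -36.3   6. ] boltFR [593.8 -40.9   6. ] boltNL [387.4 189.1   6. ]
0.008 boltNR [409.1 -56.6   8. ] pivR [422.6 -36.    8. ] boltFR [592.9 -40.5   8. ] boltNL [387.8 188.    8. ]
0.03 boltNR [412.1 -51.4  30. ] pivR [424.7 -32.3  30. ] boltFR [583.2 -36.5  30. ] boltNL [392.4 176.2  30. ]
0.035 boltNR [412.8 -50.3  35. ] pivR [425.2 -31.4  35. ] boltFR [581.  -35.6  35. ] boltNL [393.4 173.5  35. ]
postR40 [573.16650819 -13.10436602  40.        ] postL40 [557.61416436 186.83266348  40.        ]
pR [423.72328226 -31.48300187]
pL [406.81379917 167.80088956]
postR [573.18620083 -18.80088956]
postL [556.27671774 180.48300187]
```

```bash
cat >> h.py <<'E'
TH=np.radians(4.95);C=np.array([490.3,74.0]);RF=np.array([[np.cos(TH),-np.sin(TH)],[np.sin(TH),np.cos(TH)]])
pR=C+RF@[-75,-100];pL=C+RF@[-75,100];dA=RF@[.6,.8];dB=RF@[.6,-.8]
def world(r,s,z,lat=0): # rule coords -> world m
    p,d=(pR,dA) if r=='a' else (pL,dB); q=p+d*s+lat*np.array([-d[1],d[0]]); return np.array([*q,z])/1000
E
python3 - <<'E'
from h import *
w1=pickle.load(open('w1.pkl','rb'));w2=pickle.load(open('w2.pkl','rb'))
print(pR,pL,dA,dB)
def strip(w,r,z,s0,s1,half): # rectified plane patch at height z, 4px/mm
    S,L=np.meshgrid(np.arange(s0,s1,.25),np.arange(half,-half,-.25))
    m=np.array([[wproj(w,world(r,S[i,j],z,L[i,j])) for j in range(S.shape[1])] for i in range(S.shape[0])],np.float32)
    return cv2.remap(w["img"],m[...,0],m[...,1],cv2.INTER_CUBIC)
rows=[]
for r in'ab':
    for w in(w1,w2): 
        im=strip(w,r,.072,140,240,17)
        for k in range(0,400,40): cv2.line(im,(k,0),(k,8),(255,0,0),1)
        rows.append(im)
cv2.imwrite('pics/str.png',np.vstack([np.hstack(rows[:2]),np.hstack(rows[2:])])[:,:,::-1])
E
```

```text
[424.20835834 -32.09851508] [406.95108518 167.15556021] [0.52873313 0.84878812] [ 0.66679132 -0.74524448]
```

View pics/str.png

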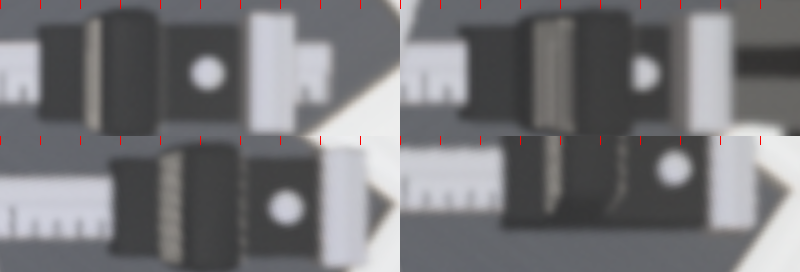

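Run:
```python
from h import *
w1=pickle.load(open('w1.pkl','rb'));w2=pickle.load(open('w2.pkl','rb'))
for w in(w1,w2):
    print(w["p"],w["cx"],w["cy"],w["fx"],w["fy"], "rt",wproj(w,wz(w,276,200,.04)/1000), "cam s",((w["p"]+w["Rt"]@w["mount"][:3,3])*1000))
    print(w["Rt"].round(3).tolist())
    for X in(world('a',210,.036),world('a',170,.072),world('b',195,.036),world('b',170,.072)):print(wproj(w,X).round(1))
```

```text
[0.53299245 0.14442205 0.20000977] 278.7051138465521 211.54139192368683 325.19226210127806 325.19226210127806 rt [276. 200.] cam s [490.06493064  75.55654615 323.56652574]
[[-0.531, -0.848, -0.001], [-0.848, 0.531, 0.001], [-0.0, 0.002, -1.0]]
[277.3 189.5]
[277.2 150.8]
[209.   88.2]
[233.  94.]
[0.49625947 0.08644724 0.20130754] 278.7051138465521 211.54139192368683 325.19226210127806 325.19226210127806 rt [276. 200.] cam s [453.16290599  17.34820135 324.67433432]
[[-0.528, -0.849, 0.002], [-0.849, 0.528, 0.002], [-0.002, -0.0, -1.0]]
[277.2 249.3]
[277.2 215. ]
[211.3 154.9]
[234.7 161.2]
```

Run:
```python
from h import *
a=pickle.load(open('top.pkl','rb'));b=vision.camera('top');pickle.dump(b,open('top2.pkl','rb'))
s=vision.camera('side');pickle.dump(s,open('side2.pkl','rb'));s0=pickle.load(open('side.pkl','rb'))
z=lambda i,x,y:cv2.resize(i["img"][y:y+80,x:x+100,::-1],None,fx=3.8,fy=3.8,interpolation=cv2.INTER_CUBIC)
cv2.imwrite('pics/cmp.png',np.vstack([np.hstack([z(a,205,205),z(b,205,205)]),np.hstack([z(s0,200,175),z(s,200,175)])])[:600])
wrist('w3')
for n in('w2','w3'):print(n)
d=cv2.absdiff(pickle.load(open('w2.pkl','rb'))["img"],pickle.load(open('w3.pkl','rb'))["img"]);print(d[:220].mean(),d[:220].max())
```

```text
Traceback (most recent call last):
FileNotFoundError: [Errno 2] No such file or directory: 'top2.pkl'
```

```bash
pwd; ls -la . pics; df -h . | tail -1; touch top2.pkl; ls -la top2.pkl
```

```text
.
.:
total 6464
drwxr-xr-x  3 agent agent    4096 Dec  1 09:06 .
drwxr-xr-x 23 root  root     4096 Dec  1 09:03 ..
-rw-r--r--  1 agent agent    1839 Dec  1 09:07 h.py
drwxr-xr-x  2 agent agent    4096 Dec  1 09:07 pics
-rw-r--r--  1 agent agent 1646922 Dec  1 09:04 side.pkl
-rw-r--r--  1 agent agent 1646922 Dec  1 09:04 top.pkl
-rw-r--r--  1 agent agent 1647091 Dec  1 09:06 w1.pkl
-rw-r--r--  1 agent agent 1647091 Dec  1 09:06 w2.pkl

pics:
total 1940
drwxr-xr-x 2 agent agent   4096 Dec  1 09:07 .
drwxr-xr-x 3 agent agent   4096 Dec  1 09:06 ..
-rw-r--r-- 1 agent agent 401698 Dec  1 09:04 side0.png
-rw-r--r-- 1 agent agent 200379 Dec  1 09:07 str.png
-rw-r--r-- 1 agent agent 336370 Dec  1 09:04 top0.png
-rw-r--r-- 1 agent agent 313915 Dec  1 09:06 w1.png
-rw-r--r-- 1 agent agent 308667 Dec  1 09:06 w2.png
-rw-r--r-- 1 agent agent 401783 Dec  1 09:06 w2b.png
/dev/vda        252G  1.4G   80G   2% /
-rw-r--r-- 1 agent agent 0 Dec  1 09:09 top2.pkl
```

The directory is writable now, so that write error looks transient. I'll retry.

Run:
```python
from h import *
a=pickle.load(open('top.pkl','rb'));b=vision.camera('top')
s=vision.camera('side');s0=pickle.load(open('side.pkl','rb'))
z=lambda i,x,y:cv2.resize(i["img"][y:y+78,x:x+100,::-1],None,fx=3.8,fy=3.8,interpolation=cv2.INTER_CUBIC)
cv2.imwrite('pics/cmp.png',np.vstack([np.hstack([z(a,205,205),z(b,205,205)]),np.hstack([z(s0,200,175),z(s,200,175)])])[:600])
w3=wrist('w3')
d=cv2.absdiff(pickle.load(open('w2.pkl','rb'))["img"],w3["img"]);print(d[:220].mean(),d[:220].max())
```

```text
clk 2.1 tcp [496.9  86.7 200.6] xang -121.77 F [-0.16  0.31 -0.14]
1.5819237012987013 110
```

View pics/cmp.png

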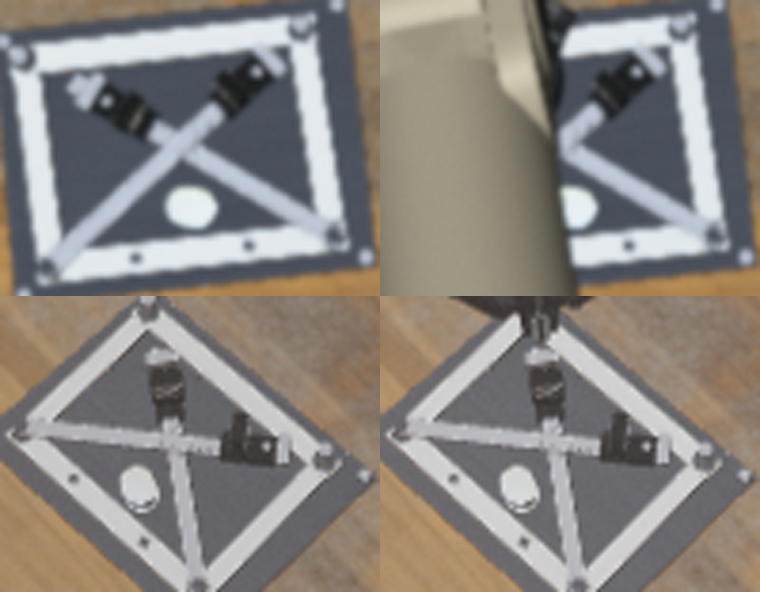

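Run:
```python
from h import *
w1=pickle.load(open('w1.pkl','rb'));w2=pickle.load(open('w3.pkl','rb'))
top=pickle.load(open('top.pkl','rb'));side=pickle.load(open('side.pkl','rb'))
for n,w in(("w1",w1),("w3",w2)):
    for v in((173,188,193) if n=="w1" else(242,250,255,260)):
        p=wz(w,277,v,.04);print(n,v,p.round(1),"s",((p[:2]-pR)@dA).round(1))
for n,c,u,v in(("top",top,80/3.8+205,88/3.8+205),("side",side,157/3.8+200,60/3.8+175)):
    p=onz(c,u,v,.042)*1000;print(n,"nose c a",p.round(1),"s",((p[:2]-pR)@dA).round(1))
for n,c,u,v in(("top",top,275/3.8+205,60/3.8+205),("side",side,282/3.8+200,150/3.8+175)):
    p=onz(c,u,v,.042)*1000;print(n,"nose c b",p.round(1),"s",((p[:2]-pL)@dB).round(1))
# grey profile along column 277
for w in(w1,w2): 
    g=w["img"][120:270,270:284].mean((1,2)).round().astype(int); print(list(g))
```

```text
w1 173 [521.9 124.4  40. ] s 184.5
w1 188 [529.2 136.1  40. ] s 198.3
w1 193 [531.6 140.1  40. ] s 202.9
w3 242 [521.5 123.5  40. ] s 183.5
w3 250 [525.9 130.7  40. ] s 192.0
w3 255 [528.8 135.3  40. ] s 197.3
w3 260 [531.6 139.9  40. ] s 202.8
top nose c a [528.4 141.1  42. ] s 202.1
side nose c a [528.4 139.2  42. ] s 200.5
top nose c b [544.6   3.5  42. ] s 213.8
side nose c b [550.1  11.1  42. ] s 211.8
[np.int64(202), np.int64(194), np.int64(195), np.int64(202), np.int64(206), np.int64(204), np.int64(200), np.int64(198), np.int64(202), np.int64(199), np.int64(173), np.int64(122), np.int64(78), np.int64(67), np.int64(67), np.int64(66), np.int64(66), np.int64(66), np.int64(66), np.int64(66), np.int64(65), np.int64(72), np.int64(96), np.int64(122), np.int64(135), np.int64(133), np.int64(100), np.int64(67), np.int64(63), np.int64(65), np.int64(67), np.int64(68), np.int64(67), np.int64(66), np.int64(66), np.int64(65), np.int64(64), np.int64(63), np.int64(62), np.int64(63), np.int64(69), np.int64(75), np.int64(74), np.int64(69), np.int64(67), np.int64(66), np.int64(67), np.int64(70), 
[... 3022 characters left out ...]
4(111), np.int64(114), np.int64(108), np.int64(109), np.int64(104), np.int64(90), np.int64(71), np.int64(59), np.int64(59), np.int64(60), np.int64(62), np.int64(62), np.int64(62), np.int64(61), np.int64(61), np.int64(60), np.int64(60), np.int64(63), np.int64(81), np.int64(109), np.int64(128), np.int64(132), np.int64(122), np.int64(102), np.int64(79), np.int64(67), np.int64(76), np.int64(92), np.int64(101), np.int64(112), np.int64(145), np.int64(182), np.int64(198), np.int64(201), np.int64(202), np.int64(199), np.int64(196), np.int64(187), np.int64(163), np.int64(121), np.int64(88), np.int64(79), np.int64(78), np.int64(78), np.int64(78), np.int64(78), np.int64(78), np.int64(77), np.int64(77)]
```

All camera views agree: nothing moved. The bug is in my `world()`, which divided z by 1000. I'll fix it and redo the strip readings numerically.

```bash
sed -i 's|return np.array(\[\*q,z\])/1000|return np.array([*(q/1000),z])|' h.py
cat >> h.py <<'E'
def strip(w,r,z,s0,s1,half):
    S,L=np.meshgrid(np.arange(s0,s1,.25),np.arange(half,-half,-.25))
    m=np.array([[wproj(w,world(r,S[i,j],z,L[i,j])) for j in range(S.shape[1])] for i in range(S.shape[0])],np.float32)
    im=cv2.remap(w["img"],m[...,0],m[...,1],cv2.INTER_CUBIC)
    for k in range(0,im.shape[1],40): im[:6,k]=(255,0,0)
    return im
E
python3 - <<'E'
from h import *
w1=pickle.load(open('w1.pkl','rb'));w2=pickle.load(open('w3.pkl','rb'))
R=[np.hstack([strip(w,r,z,150,250,17) for w in(w1,w2)]) for r in'ab' for z in(.072,.042)]
cv2.imwrite('pics/str2.png',np.vstack(R)[:,:,::-1])
E
```

```text
(no output)
```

View pics/str2.png

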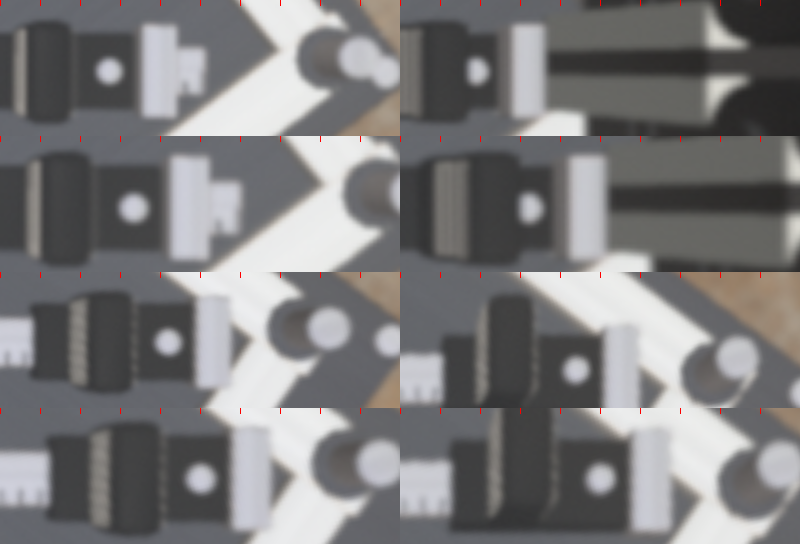

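With the fix, the two views agree at z = 72 and z = 42. Lug a's centre is at s≈162 (q≈7) and lug b's at s≈177.6 (q≈22.6). The far rail is about +6 mm in y, so a should bear at q≈54 and b at q≈44. Next I'll lower the fingers behind lug a.

{"name": "servo_tool", "arguments": {
  "rows": [
    {"delta_pos":[-7,-13,-30],"twist":0,"jaw":-1},
    {"delta_pos":[-7,-13,-70],"twist":0,"jaw":-1},
    {"delta_pos":[-7,-13,-110],"twist":0,"jaw":-1},
    {"delta_pos":[-7,-13,-131],"twist":0,"jaw":-1},
    {"delta_pos":[-7,-13,-131],"twist":0,"jaw":-1},
    {"delta_pos":[-7,-13,-131],"twist":0,"jaw":-1}
  ]
}}

```text
clock: 2.75
eef_pos: [0.4901, 0.0722, 0.0696]
ee_rot: [-0.486, 0.874, 0.0, 0.0]
wrist_force: [0.3, 0.5, 0.7]
grip_width: 0.002
grip_force: 0.0
```

```bash
cat > st.py <<'E'
from h import *
s=robot.sense();p=np.array(s["eef_pos"])*1000;F=np.array(s["wrist_force"])
for r,o,d in(("a",pR,dA),("b",pL,dB)):
    n=np.array([-d[1],d[0]]);print(r,"s",((p[:2]-o)@d).round(2),"lat",((p[:2]-o)@n).round(2),"Fs",(F[:2]@d).round(2),"Fl",(F[:2]@n).round(2))
print(s["clock"],p.round(2),F.round(2))
E
python3 st.py
```

```text
a s 123.36 lat -0.82 Fs 0.57 Fl 0.02
b s 126.24 lat -1.35 Fs -0.18 Fl 0.54
2.75 [490.13  72.18  69.57] [0.29 0.49 0.67]
```

{"name": "servo_tool", "arguments": {
  "rows": [
    {"delta_pos":[2.6,4.2,0],"twist":0,"jaw":-1},
    {"delta_pos":[5.3,8.5,0],"twist":0,"jaw":-1},
    {"delta_pos":[7.9,12.7,0],"twist":0,"jaw":-1},
    {"delta_pos":[9.5,15.3,0],"twist":0,"jaw":-1},
    {"delta_pos":[10.6,17,0],"twist":0,"jaw":-1},
    {"delta_pos":[11.6,18.7,0],"twist":0,"jaw":-1},
    {"delta_pos":[12.7,20.4,0],"twist":0,"jaw":-1},
    {"delta_pos":[13.7,22.1,0],"twist":0,"jaw":-1},
    {"delta_pos":[14.8,23.8,0],"twist":0,"jaw":-1},
    {"delta_pos":[15.9,25.5,0],"twist":0,"jaw":-1}
  ]
}}

```text
clock: 3.75
eef_pos: [0.5052, 0.0968, 0.0692]
ee_rot: [-0.485, 0.874, -0.0, -0.0]
wrist_force: [-1.4, -2.0, 1.3]
grip_width: 0.001
grip_force: 0.8
```

```bash
python3 st.py
```

```text
a s 152.27 lat -0.61 Fs -2.42 Fl 0.1
b s 117.94 lat 26.35 Fs 0.58 Fl -2.35
3.75 [505.24  96.83  69.16] [-1.37 -2.    1.26]
```

{"name": "servo_tool", "arguments": {
  "rows": [
    {"delta_pos":[1.3,2.1,0],"twist":0,"jaw":-1},
    {"delta_pos":[2.6,4.2,0],"twist":0,"jaw":-1},
    {"delta_pos":[4.0,6.4,0],"twist":0,"jaw":-1},
    {"delta_pos":[5.3,8.5,0],"twist":0,"jaw":-1},
    {"delta_pos":[6.6,10.6,0],"twist":0,"jaw":-1},
    {"delta_pos":[7.9,12.7,0],"twist":0,"jaw":-1},
    {"delta_pos":[9.3,14.9,0],"twist":0,"jaw":-1},
    {"delta_pos":[10.6,17.0,0],"twist":0,"jaw":-1},
    {"delta_pos":[11.9,19.1,0],"twist":0,"jaw":-1},
    {"delta_pos":[13.2,21.2,0],"twist":0,"jaw":-1},
    {"delta_pos":[14.5,23.3,0],"twist":0,"jaw":-1},
    {"delta_pos":[15.3,24.6,0],"twist":0,"jaw":-1},
    {"delta_pos":[15.9,25.5,0],"twist":0,"jaw":-1}
  ]
}}

```text
clock: 5.05
eef_pos: [0.5214, 0.1227, 0.0693]
ee_rot: [-0.485, 0.874, 0.0, -0.0]
wrist_force: [0.0, -2.2, -1.4]
grip_width: 0.0
grip_force: 0.8
```

```bash
python3 st.py
python3 - <<'E'
from h import *
w=wrist('w4')
cv2.imwrite("pics/w4b.png",np.vstack([strip(w,'a',.042,150,300,22),strip(w,'a',.072,150,300,22)])[:,:,::-1])
E
```

```text
a s 182.84 lat -0.65 Fs -1.84 Fl -1.17
b s 109.43 lat 55.71 Fs 1.64 Fl -1.44
5.05 [521.44 122.75  69.27] [ 0.02 -2.18 -1.38]
clk 5.05 tcp [521.4 122.7  69.3] xang -121.94 F [ 0.02 -2.18 -1.38]
```

View pics/w4b.png

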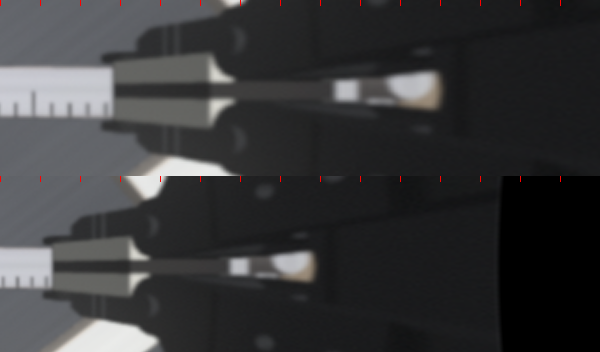

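{"name": "servo_tool", "arguments": {
  "rows": [
    {"delta_pos":[0.5,0.8,0],"twist":0,"jaw":-1},
    {"delta_pos":[1.1,1.7,0],"twist":0,"jaw":-1},
    {"delta_pos":[1.6,2.5,0],"twist":0,"jaw":-1},
    {"delta_pos":[2.1,3.4,0],"twist":0,"jaw":-1},
    {"delta_pos":[2.6,4.2,0],"twist":0,"jaw":-1}
  ]
}}

```text
clock: 5.6
eef_pos: [0.524, 0.1269, 0.0693]
ee_rot: [-0.485, 0.874, 0.0, 0.0]
wrist_force: [-1.4, -1.0, -1.0]
grip_width: -0.003
grip_force: 0.8
```

```bash
python3 st.py
```

```text
a s 187.73 lat -0.66 Fs -1.6 Fl 0.67
b s 108.07 lat 60.41 Fs -0.2 Fl -1.73
5.6 [524.03 126.9   69.31] [-1.42 -1.   -1.04]
```

Still only sliding friction. I'll move on in 1 mm calls of fine rows.

{"name": "servo_tool", "arguments": {
  "rows": [
    {"delta_pos":[0.3,0.4,0],"twist":0,"jaw":-1},
    {"delta_pos":[0.5,0.8,0],"twist":0,"jaw":-1},
    {"delta_pos":[0.8,1.3,0],"twist":0,"jaw":-1},
    {"delta_pos":[1.1,1.7,0],"twist":0,"jaw":-1}
  ]
}}

```text
clock: 6.0
eef_pos: [0.525, 0.1286, 0.0693]
ee_rot: [-0.485, 0.874, 0.0, -0.0]
wrist_force: [-1.9, -0.6, 0.2]
grip_width: -0.003
grip_force: 0.8
```

```bash
python3 st.py
```

```text
a s 189.71 lat -0.63 Fs -1.52 Fl 1.35
b s 107.49 lat 62.29 Fs -0.87 Fl -1.84
6.0 [525.05 128.59  69.3 ] [-1.95 -0.58  0.17]
```

{"name": "servo_tool", "arguments": {
  "rows": [
    {"delta_pos":[0.3,0.4,0],"twist":0,"jaw":-1},
    {"delta_pos":[0.5,0.8,0],"twist":0,"jaw":-1}
  ]
}}

```text
clock: 6.2
eef_pos: [0.5256, 0.1294, 0.0693]
ee_rot: [-0.485, 0.874, 0.0, 0.0]
wrist_force: [-1.2, -0.5, -1.3]
grip_width: -0.002
grip_force: 0.8
```

```bash
python3 st.py
```

```text
a s 190.67 lat -0.66 Fs -1.05 Fl 0.73
b s 107.25 lat 63.23 Fs -0.41 Fl -1.21
6.2 [525.59 129.39  69.3 ] [-1.18 -0.51 -1.28]
```

{"name": "servo_tool", "arguments": {
  "rows": [
    {"delta_pos":[0.1,0.2,0],"twist":0,"jaw":-1},
    {"delta_pos":[0.3,0.4,0],"twist":0,"jaw":-1}
  ]
}}

```text
clock: 6.4
eef_pos: [0.5258, 0.1298, 0.0693]
ee_rot: [-0.485, 0.874, 0.0, -0.0]
wrist_force: [-0.5, -1.6, -1.6]
grip_width: 0.002
grip_force: 0.8
```

{"name": "servo_tool", "arguments": {
  "rows": [
    {"delta_pos":[0.1,0.2,0],"twist":0,"jaw":-1},
    {"delta_pos":[0.3,0.4,0],"twist":0,"jaw":-1}
  ]
}}

```text
clock: 6.6
eef_pos: [0.5261, 0.1301, 0.0693]
ee_rot: [-0.485, 0.874, 0.0, -0.0]
wrist_force: [-1.4, -0.7, -0.7]
grip_width: 0.002
grip_force: 1.0
```

{"name": "servo_tool", "arguments": {
  "rows": [
    {"delta_pos":[0.1,0.2,0],"twist":0,"jaw":-1},
    {"delta_pos":[0.3,0.4,0],"twist":0,"jaw":-1}
  ]
}}

```text
clock: 6.8
eef_pos: [0.5261, 0.1301, 0.0693]
ee_rot: [-0.485, 0.874, 0.0, -0.001]
wrist_force: [-2.1, -3.0, 1.3]
grip_width: 0.001
grip_force: 1.6
```

```bash
python3 st.py
```

```text
a s 191.58 lat -0.69 Fs -3.61 Fl 0.18
b s 107.02 lat 64.11 Fs 0.84 Fl -3.52
6.8 [526.09 130.15  69.28] [-2.06 -2.97  1.34]
```

{"name": "servo_tool", "arguments": {
  "rows": [
    {"delta_pos":[0.1,0.2,0],"twist":0,"jaw":-1},
    {"delta_pos":[0.1,0.2,0],"twist":0,"jaw":-1}
  ]
}}

```text
clock: 7.0
eef_pos: [0.5261, 0.1302, 0.0693]
ee_rot: [-0.485, 0.874, -0.0, -0.001]
wrist_force: [-3.2, -2.5, 2.4]
grip_width: 0.002
grip_force: 2.0
```

```bash
python3 st.py
```

```text
a s 191.67 lat -0.68 Fs -3.81 Fl 1.44
b s 106.99 lat 64.19 Fs -0.32 Fl -4.06
7.0 [526.13 130.23  69.3 ] [-3.23 -2.47  2.37]
```

Rule a bears: the tool stops at s=191.6 and force has risen to about 4 N. Now I'll back off, lift, turn to rule b and come down behind lug b.

{"name": "servo_tool", "arguments": {
  "rows": [
    {"delta_pos":[-3,-5,0],"twist":0,"jaw":-1},
    {"delta_pos":[-13,-21,0],"twist":0,"jaw":-1},
    {"delta_pos":[-13,-21,25],"twist":0,"jaw":-1},
    {"delta_pos":[-16,-30,60],"twist":-8,"jaw":-1},
    {"delta_pos":[-20,-50,60],"twist":-16,"jaw":-1},
    {"delta_pos":[-23,-71,60],"twist":-24,"jaw":-1},
    {"delta_pos":[-23,-71,60],"twist":-32,"jaw":-1},
    {"delta_pos":[-23,-71,60],"twist":-40,"jaw":-1},
    {"delta_pos":[-23,-71,60],"twist":-48,"jaw":-1},
    {"delta_pos":[-23,-71,60],"twist":-56,"jaw":-1},
    {"delta_pos":[-23,-71,60],"twist":-64,"jaw":-1},
    {"delta_pos":[-23,-71,60],"twist":-72,"jaw":-1},
    {"delta_pos":[-23,-71,60],"twist":-80,"jaw":-1},
    {"delta_pos":[-23,-71,60],"twist":-88,"jaw":-1},
    {"delta_pos":[-23,-71,60],"twist":-96,"jaw":-1},
    {"delta_pos":[-23,-71,60],"twist":-104,"jaw":-1},
    {"delta_pos":[-23,-71,60],"twist":-106.3,"jaw":-1},
    {"delta_pos":[-23,-71,60],"twist":-106.3,"jaw":-1},
    {"delta_pos":[-23,-71,60],"twist":-106.3,"jaw":-1}
  ]
}}

```text
clock: 8.9
eef_pos: [0.5043, 0.0602, 0.1296]
ee_rot: [0.408, 0.913, 0.001, 0.001]
wrist_force: [0.5, 0.4, -0.6]
grip_width: 0.001
grip_force: 0.0
```

```bash
python3 st.py
python3 - <<'E'
from h import *
wrist('w5')
E
```

```text
a s 120.68 lat -19.19 Fs 0.63 Fl -0.21
b s 144.63 lat 1.22 Fs 0.02 Fl 0.66
8.9 [504.3   60.18 129.62] [ 0.51  0.42 -0.58]
clk 8.9 tcp [504.3  60.2 129.6] xang 131.85 F [ 0.51  0.42 -0.58]
```

{"name": "servo_tool", "arguments": {
  "rows": [
    {"delta_pos":[-0.8,-0.7,-30],"twist":0,"jaw":-1},
    {"delta_pos":[-0.8,-0.7,-60],"twist":0,"jaw":-1},
    {"delta_pos":[-0.8,-0.7,-60],"twist":0,"jaw":-1},
    {"delta_pos":[2.5,-4.4,-60],"twist":0,"jaw":-1},
    {"delta_pos":[5.9,-8.2,-60],"twist":0,"jaw":-1},
    {"delta_pos":[9.2,-11.9,-60],"twist":0,"jaw":-1},
    {"delta_pos":[10.5,-13.4,-60],"twist":0,"jaw":-1},
    {"delta_pos":[11.9,-14.9,-60],"twist":0,"jaw":-1},
    {"delta_pos":[13.2,-16.4,-60],"twist":0,"jaw":-1},
    {"delta_pos":[14.5,-17.8,-60],"twist":0,"jaw":-1},
    {"delta_pos":[15.9,-19.3,-60],"twist":0,"jaw":-1},
    {"delta_pos":[17.2,-20.8,-60],"twist":0,"jaw":-1},
    {"delta_pos":[18.5,-22.3,-60],"twist":0,"jaw":-1}
  ]
}}

```text
clock: 10.25
eef_pos: [0.5222, 0.0375, 0.0693]
ee_rot: [0.409, 0.913, 0.0, 0.0]
wrist_force: [-1.0, 2.0, 0.4]
grip_width: -0.0
grip_force: 0.8
```

```bash
python3 st.py
```

```text
a s 110.89 lat -46.42 Fs 1.18 Fl 1.88
b s 173.51 lat -0.55 Fs -2.14 Fl 0.6
10.25 [522.24  37.48  69.3 ] [-0.98  1.99  0.38]
```

{"name": "servo_tool", "arguments": {
  "rows": [
    {"delta_pos":[0.7,-0.7,0],"twist":0,"jaw":-1},
    {"delta_pos":[1.3,-1.5,0],"twist":0,"jaw":-1},
    {"delta_pos":[2.0,-2.2,0],"twist":0,"jaw":-1},
    {"delta_pos":[2.3,-2.6,0],"twist":0,"jaw":-1}
  ]
}}

```text
clock: 10.65
eef_pos: [0.5244, 0.0348, 0.0692]
ee_rot: [0.409, 0.913, 0.0, -0.0]
wrist_force: [-0.3, 2.4, 0.4]
grip_width: -0.001
grip_force: 0.8
```

{"name": "servo_tool", "arguments": {
  "rows": [
    {"delta_pos":[0.3,-0.4,0],"twist":0,"jaw":-1},
    {"delta_pos":[0.5,-0.6,0],"twist":0,"jaw":-1}
  ]
}}

```text
clock: 10.85
eef_pos: [0.5249, 0.0342, 0.0692]
ee_rot: [0.409, 0.913, 0.0, -0.0]
wrist_force: [-0.3, 1.8, 0.7]
grip_width: 0.002
grip_force: 0.8
```

{"name": "servo_tool", "arguments": {
  "rows": [
    {"delta_pos":[0.3,-0.4,0],"twist":0,"jaw":-1},
    {"delta_pos":[0.5,-0.6,0],"twist":0,"jaw":-1}
  ]
}}

```text
clock: 11.05
eef_pos: [0.5253, 0.0336, 0.0692]
ee_rot: [0.409, 0.913, -0.0, -0.0]
wrist_force: [0.5, 2.3, 0.0]
grip_width: -0.001
grip_force: 0.8
```

```bash
python3 st.py
```

```text
a s 109.23 lat -51.1 Fs 2.22 Fl 0.85
b s 178.48 lat -0.83 Fs -1.44 Fl 1.9
11.05 [525.34  33.59  69.24] [0.45 2.34 0.01]
```

{"name": "servo_tool", "arguments": {
  "rows": [
    {"delta_pos":[0.1,-0.2,0],"twist":0,"jaw":-1},
    {"delta_pos":[0.3,-0.4,0],"twist":0,"jaw":-1}
  ]
}}

```text
clock: 11.25
eef_pos: [0.5256, 0.0332, 0.0692]
ee_rot: [0.409, 0.913, -0.0, -0.0]
wrist_force: [-0.1, 2.1, -1.0]
grip_width: 0.003
grip_force: 0.8
```

{"name": "servo_tool", "arguments": {
  "rows": [
    {"delta_pos":[0.1,-0.2,0],"twist":0,"jaw":-1},
    {"delta_pos":[0.3,-0.4,0],"twist":0,"jaw":-1}
  ]
}}

```text
clock: 11.45
eef_pos: [0.526, 0.0328, 0.0693]
ee_rot: [0.409, 0.913, -0.0, -0.0]
wrist_force: [-0.5, 1.8, -0.7]
grip_width: -0.001
grip_force: 0.8
```

{"name": "servo_tool", "arguments": {
  "rows": [
    {"delta_pos":[0.1,-0.2,0],"twist":0,"jaw":-1},
    {"delta_pos":[0.3,-0.4,0],"twist":0,"jaw":-1}
  ]
}}

```text
clock: 11.65
eef_pos: [0.5263, 0.0324, 0.0693]
ee_rot: [0.409, 0.913, -0.0, -0.0]
wrist_force: [-1.3, 1.6, -0.8]
grip_width: 0.002
grip_force: 0.8
```

```bash
python3 st.py
```

```text
a s 108.69 lat -52.52 Fs 0.64 Fl 1.93
b s 179.99 lat -0.95 Fs -2.03 Fl 0.08
11.65 [526.26  32.39  69.26] [-1.3   1.56 -0.78]
```

{"name": "servo_tool", "arguments": {
  "rows": [
    {"delta_pos":[0.2,-0.2,0],"twist":0,"jaw":-1},
    {"delta_pos":[0.3,-0.4,0],"twist":0,"jaw":-1}
  ]
}}

```text
clock: 11.85
eef_pos: [0.5266, 0.0319, 0.0693]
ee_rot: [0.409, 0.913, -0.0, -0.0]
wrist_force: [-0.4, 1.8, -0.3]
grip_width: 0.005
grip_force: 0.8
```

{"name": "servo_tool", "arguments": {
  "rows": [
    {"delta_pos":[0.2,-0.2,0],"twist":0,"jaw":-1},
    {"delta_pos":[0.3,-0.4,0],"twist":0,"jaw":-1}
  ]
}}

```text
clock: 12.05
eef_pos: [0.5269, 0.0316, 0.0693]
ee_rot: [0.409, 0.913, 0.0, 0.0]
wrist_force: [-0.1, 1.4, 0.1]
grip_width: 0.001
grip_force: 0.8
```

{"name": "servo_tool", "arguments": {
  "rows": [
    {"delta_pos":[0.2,-0.2,0],"twist":0,"jaw":-1},
    {"delta_pos":[0.3,-0.4,0],"twist":0,"jaw":-1}
  ]
}}

```text
clock: 12.25
eef_pos: [0.5272, 0.0312, 0.0693]
ee_rot: [0.409, 0.913, 0.0, 0.0]
wrist_force: [-0.5, 2.2, -0.2]
grip_width: -0.001
grip_force: 0.8
```

{"name": "servo_tool", "arguments": {
  "rows": [
    {"delta_pos":[0.2,-0.2,0],"twist":0,"jaw":-1},
    {"delta_pos":[0.3,-0.4,0],"twist":0,"jaw":-1}
  ]
}}

```text
clock: 12.45
eef_pos: [0.5275, 0.0308, 0.0693]
ee_rot: [0.409, 0.913, 0.0, 0.0]
wrist_force: [-0.3, 1.8, -1.0]
grip_width: -0.0
grip_force: 0.8
```

```bash
python3 st.py
```

```text
a s 108.01 lat -54.44 Fs 1.4 Fl 1.24
b s 182.02 lat -1.07 Fs -1.59 Fl 1.0
12.45 [527.52  30.79  69.28] [-0.31  1.85 -1.05]
```

{"name": "servo_tool", "arguments": {
  "rows": [
    {"delta_pos":[0.2,-0.2,0],"twist":0,"jaw":-1},
    {"delta_pos":[0.3,-0.4,0],"twist":0,"jaw":-1}
  ]
}}

```text
clock: 12.65
eef_pos: [0.5278, 0.0304, 0.0693]
ee_rot: [0.409, 0.913, 0.0, 0.0]
wrist_force: [-0.9, 2.2, 0.3]
grip_width: -0.0
grip_force: 0.8
```

{"name": "servo_tool", "arguments": {
  "rows": [
    {"delta_pos":[0.2,-0.2,0],"twist":0,"jaw":-1},
    {"delta_pos":[0.3,-0.4,0],"twist":0,"jaw":-1}
  ]
}}

```text
clock: 12.85
eef_pos: [0.5281, 0.03, 0.0693]
ee_rot: [0.409, 0.913, 0.0, 0.0]
wrist_force: [-0.4, 1.5, -1.0]
grip_width: 0.001
grip_force: 0.8
```

{"name": "servo_tool", "arguments": {
  "rows": [
    {"delta_pos":[0.2,-0.2,0],"twist":0,"jaw":-1},
    {"delta_pos":[0.3,-0.4,0],"twist":0,"jaw":-1}
  ]
}}

```text
clock: 13.05
eef_pos: [0.5282, 0.0299, 0.0693]
ee_rot: [0.409, 0.913, 0.0, -0.0]
wrist_force: [-0.4, 1.3, 0.3]
grip_width: -0.002
grip_force: 1.3
```

```bash
python3 st.py
```

```text
a s 107.62 lat -55.49 Fs 0.92 Fl 1.04
b s 183.14 lat -1.14 Fs -1.25 Fl 0.59
13.05 [528.22  29.91  69.32] [-0.39  1.33  0.34]
```

Rule b bears at s=183.1, against 191.6 for a: b is about 8.5 mm shorter, so the rail is about +5.3 mm off. I'll confirm contact, then press b harder in small steps to rack the frame, aiming for s_b≈187.4.

{"name": "servo_tool", "arguments": {
  "rows": [
    {"delta_pos":[0.2,-0.2,0],"twist":0,"jaw":-1},
    {"delta_pos":[0.2,-0.2,0],"twist":0,"jaw":-1}
  ]
}}

```text
clock: 13.25
eef_pos: [0.5282, 0.0299, 0.0693]
ee_rot: [0.408, 0.913, 0.0, -0.0]
wrist_force: [-2.9, 3.7, 1.1]
grip_width: 0.003
grip_force: 1.8
```

```bash
python3 st.py
```

```text
a s 107.61 lat -55.53 Fs 1.62 Fl 4.42
b s 183.18 lat -1.15 Fs -4.7 Fl 0.32
13.25 [528.24  29.88  69.29] [-2.89  3.72  1.14]
```

{"name": "servo_tool", "arguments": {
  "rows": [
    {"delta_pos":[0.2,-0.2,0],"twist":0,"jaw":-1},
    {"delta_pos":[0.4,-0.5,0],"twist":0,"jaw":-1},
    {"delta_pos":[0.6,-0.7,0],"twist":0,"jaw":-1},
    {"delta_pos":[0.8,-0.9,0],"twist":0,"jaw":-1},
    {"delta_pos":[1.0,-1.1,0],"twist":0,"jaw":-1}
  ]
}}

```text
clock: 13.75
eef_pos: [0.5283, 0.0298, 0.0693]
ee_rot: [0.408, 0.913, 0.0, -0.002]
wrist_force: [-4.8, 4.6, 4.9]
grip_width: -0.005
grip_force: 3.5
```

```bash
python3 st.py
```

```text
a s 107.6 lat -55.66 Fs 1.33 Fl 6.53
b s 183.31 lat -1.12 Fs -6.65 Fl -0.55
13.75 [528.35  29.8   69.28] [-4.84  4.59  4.92]
```

{"name": "servo_tool", "arguments": {
  "rows": [
    {"delta_pos":[0.3,-0.4,0],"twist":0,"jaw":-1},
    {"delta_pos":[0.7,-0.7,0],"twist":0,"jaw":-1},
    {"delta_pos":[1.0,-1.1,0],"twist":0,"jaw":-1},
    {"delta_pos":[1.3,-1.5,0],"twist":0,"jaw":-1}
  ]
}}

```text
clock: 14.15
eef_pos: [0.5284, 0.0296, 0.0693]
ee_rot: [0.408, 0.913, 0.001, -0.003]
wrist_force: [-7.1, 7.4, 6.7]
grip_width: -0.0
grip_force: 5.1
```

```bash
python3 st.py
```

```text
a s 107.5 lat -55.84 Fs 2.56 Fl 9.96
b s 183.51 lat -1.16 Fs -10.27 Fl -0.33
14.15 [528.45  29.62  69.25] [-7.1   7.43  6.67]
```

{"name": "servo_tool", "arguments": {
  "rows": [
    {"delta_pos":[0.3,-0.4,0],"twist":0,"jaw":-1},
    {"delta_pos":[0.7,-0.7,0],"twist":0,"jaw":-1}
  ]
}}

```text
clock: 14.35
eef_pos: [0.5286, 0.0295, 0.0693]
ee_rot: [0.408, 0.913, 0.001, -0.004]
wrist_force: [-8.3, 7.1, 9.2]
grip_width: -0.005
grip_force: 5.8
```

```bash
python3 st.py
```

```text
a s 107.44 lat -56.03 Fs 1.65 Fl 10.77
b s 183.71 lat -1.17 Fs -10.8 Fl -1.43
14.35 [528.57  29.46  69.28] [-8.27  7.09  9.24]
```

{"name": "servo_tool", "arguments": {
  "rows": [
    {"delta_pos":[0.3,-0.4,0],"twist":0,"jaw":-1},
    {"delta_pos":[0.7,-0.7,0],"twist":0,"jaw":-1}
  ]
}}

```text
clock: 14.55
eef_pos: [0.5287, 0.0293, 0.0692]
ee_rot: [0.408, 0.913, 0.001, -0.005]
wrist_force: [-8.7, 8.2, 8.1]
grip_width: -0.002
grip_force: 6.4
```

```bash
python3 st.py
```

```text
a s 107.36 lat -56.21 Fs 2.42 Fl 11.72
b s 183.9 lat -1.19 Fs -11.93 Fl -0.96
14.55 [528.69  29.31  69.2 ] [-8.67  8.25  8.09]
```

{"name": "servo_tool", "arguments": {
  "rows": [
    {"delta_pos":[0.3,-0.4,0],"twist":0,"jaw":-1},
    {"delta_pos":[0.7,-0.7,0],"twist":0,"jaw":-1}
  ]
}}

```text
clock: 14.75
eef_pos: [0.5289, 0.0291, 0.0691]
ee_rot: [0.407, 0.913, 0.001, -0.005]
wrist_force: [-10.1, 9.4, 10.9]
grip_width: -0.002
grip_force: 6.7
```

```bash
python3 st.py
```

```text
a s 107.29 lat -56.53 Fs 2.62 Fl 13.49
b s 184.23 lat -1.18 Fs -13.68 Fl -1.26
14.75 [528.92  29.07  69.14] [-10.06   9.36  10.91]
```

{"name": "servo_tool", "arguments": {
  "rows": [
    {"delta_pos":[0.3,-0.4,0],"twist":0,"jaw":-1},
    {"delta_pos":[0.7,-0.7,0],"twist":0,"jaw":-1}
  ]
}}

```text
clock: 14.95
eef_pos: [0.5294, 0.0286, 0.0691]
ee_rot: [0.407, 0.913, 0.001, -0.006]
wrist_force: [-11.0, 8.0, 10.6]
grip_width: -0.001
grip_force: 7.0
```

{"name": "servo_tool", "arguments": {
  "rows": [
    {"delta_pos":[0.3,-0.4,0],"twist":0,"jaw":-1},
    {"delta_pos":[0.7,-0.7,0],"twist":0,"jaw":-1}
  ]
}}

```text
clock: 15.15
eef_pos: [0.53, 0.0279, 0.0691]
ee_rot: [0.407, 0.913, 0.001, -0.006]
wrist_force: [-11.4, 9.4, 11.7]
grip_width: 0.0
grip_force: 7.1
```

```bash
python3 st.py
```

```text
a s 106.8 lat -58.05 Fs 1.95 Fl 14.63
b s 185.83 lat -1.22 Fs -14.59 Fl -2.23
15.15 [529.95  27.86  69.12] [-11.39   9.39  11.74]
```

{"name": "servo_tool", "arguments": {
  "rows": [
    {"delta_pos":[0.3,-0.4,0],"twist":0,"jaw":-1},
    {"delta_pos":[0.6,-0.7,0],"twist":0,"jaw":-1},
    {"delta_pos":[0.9,-1.0,0],"twist":0,"jaw":-1},
    {"delta_pos":[1.1,-1.2,0],"twist":0,"jaw":-1}
  ]
}}

```text
clock: 15.55
eef_pos: [0.5311, 0.0266, 0.069]
ee_rot: [0.407, 0.913, 0.001, -0.006]
wrist_force: [-10.1, 8.5, 10.5]
grip_width: -0.003
grip_force: 6.8
```

```bash
python3 st.py
```

```text
a s 106.33 lat -59.74 Fs 1.92 Fl 13.05
b s 187.58 lat -1.19 Fs -13.06 Fl -1.81
15.55 [531.14  26.57  69.04] [-10.06   8.53  10.52]
```

{"name": "servo_tool", "arguments": {
  "rows": [
    {"delta_pos":[-8,9,0],"twist":0,"jaw":-1},
    {"delta_pos":[-18,20,0],"twist":0,"jaw":-1},
    {"delta_pos":[-18,20,30],"twist":0,"jaw":-1},
    {"delta_pos":[-18,20,75],"twist":0,"jaw":-1},
    {"delta_pos":[-8,10,120],"twist":0,"jaw":-1},
    {"delta_pos":[-3,5,140],"twist":0,"jaw":-1},
    {"delta_pos":[-3,5,140],"twist":0,"jaw":-1},
    {"delta_pos":[-3,5,140],"twist":0,"jaw":-1},
    {"delta_pos":[-3,5,140],"twist":0,"jaw":-1}
  ]
}}

```text
clock: 16.45
eef_pos: [0.5312, 0.0273, 0.2076]
ee_rot: [0.409, 0.913, -0.001, -0.001]
wrist_force: [0.5, 0.2, -0.0]
grip_width: 0.003
grip_force: 0.0
```

Run:
```python
from h import *
w=wrist('w6')
def patch(w,xy,z,half=14,k=8): # fixture-frame patch at height z; x down->up, y left
    n=int(2*half*k);g=half-np.arange(n)/k
    X,Y=np.meshgrid(g,g,indexing='ij')
    m=np.zeros((n,n,2),np.float32)
    for i in range(n):
        for j in range(n):
            q=C+RF@[xy[0]+X[i,j],xy[1]+Y[i,j]]; m[i,j]=wproj(w,[q[0]/1000,q[1]/1000,z])
    im=cv2.remap(w["img"],m[...,0],m[...,1],cv2.INTER_CUBIC)
    im[n//2,::8]=(255,0,0);im[::8,n//2]=(255,0,0); return im
ps=[patch(w,p,z) for p,z in(((75,100),.04),((75,-100),.04),((-75,-100),.04),((-75,100),.04))]
bs=[patch(w,p,.008) for p in((92,122),(92,-122),(-92,-122),(-92,122))]
rows=[np.hstack(ps[:3]),np.hstack(bs[:3])]
cv2.imwrite('pics/p6.png',np.vstack(rows)[:,:,::-1])
for p,z in(((92,122),.008),((92,-122),.008),((-92,-122),.008),((-92,122),.008)):
    q=C+RF@p;print(wproj(w,[q[0]/1000,q[1]/1000,z]).round(0))
```

```text
clk 16.45 tcp [531.2  27.3 207.6] xang 131.77 F [ 0.48  0.23 -0.  ]
[422.  92.]
[280. 266.]
[143. 171.]
[279. -20.]
```

View pics/p6.png

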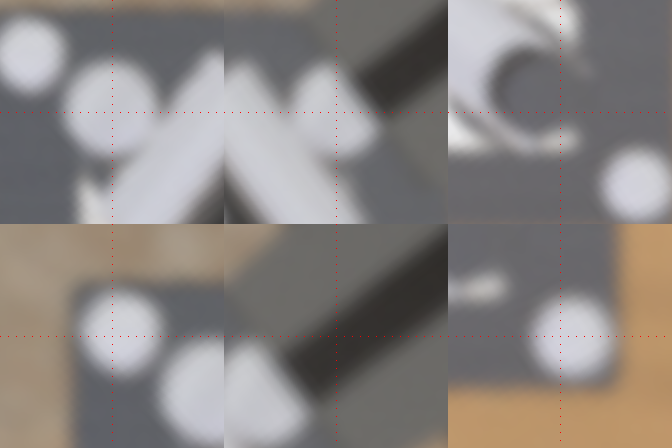

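The patches show post L at (111,110), almost on its square spot in my frame. But bolts FL (122,109) and NR (125,114) read about 1.4 mm to −y, so the rail is probably still about +1.4 mm off. I'll firm that up numerically.

```bash
cat > m.py <<'E'
from h import *
import sys
def circ(w,xy,z,rmm,half=12,k=8):
    n=int(2*half*k);g=half-np.arange(n)/k
    m=np.array([[wproj(w,[*((C+RF@[xy[0]+x,xy[1]+y])/1000),z]) for y in g] for x in g],np.float32)
    if m[...,0].min()<0 or m[...,1].min()<0 or m[...,1].max()>300: return None
    im=cv2.GaussianBlur(cv2.cvtColor(cv2.remap(w["img"],m[...,0],m[...,1],cv2.INTER_CUBIC),cv2.COLOR_RGB2GRAY),(0,0),3)
    c=cv2.HoughCircles(im,cv2.HOUGH_GRADIENT,1,30,param1=60,param2=8,minRadius=int(rmm*k)-5,maxRadius=int(rmm*k)+5)
    return None if c is None else [tuple(np.round([xy[0]+half-q[1]/k,xy[1]+half-q[0]/k,q[2]/k],2)) for q in c[0][:2]]
for n,dy in (x.split(':') for x in sys.argv[1:]):
    w=pickle.load(open(n+'.pkl','rb'));dy=float(dy)
    print(n)
    for l,p,z,r in(("postL",(75,100+dy),.04,6),("postR",(75,-100+dy),.04,6),("FL",(92,122),.008,5),("FR",(92,-122),.008,5),("NR",(-92,-122),.008,5),("NL",(-92,122),.008,5)):
        print(" ",l,circ(w,p,z,r))
E
python3 m.py w1:6 w3:6 w6:0
```

```text
w1
  postL None
  postR None
  FL None
  FR None
  NR None
  NL None
w3
  postL None
  postR [(np.float32(68.44), np.float32(-89.56), np.float32(6.25))]
  FL None
  FR None
  NR None
  NL None
w6
  postL None
  postR None
  FL None
  FR None
  NR None
  NL None
```

```bash
sed -i 's/param1=60,param2=8/param1=25,param2=5/; s/(0,0),3)/(0,0),2)/' m.py; sed -i 's/half=12/half=10/' m.py; python3 m.py w1:6 w3:6 w6:0 | sed 's/np.float32//g'
```

```text
w1
  postL [((75.56), (105.44), (5.86)), ((83.94), (106.56), (6.4))]
  postR [((75.31), (-94.81), (5.98))]
  FL [((92.69), (120.81), (4.71)), ((86.94), (118.81), (5.14))]
  FR [((92.69), (-123.56), (4.99)), ((97.31), (-131.44), (5.26))]
  NR None
  NL [((-91.69), (120.94), (4.71))]
w3
  postL None
  postR [((75.44), (-94.56), (5.72)), ((71.69), (-96.06), (6.12))]
  FL None
  FR [((92.44), (-123.31), (4.57)), ((83.31), (-118.94), (5.55))]
  NR [((-91.81), (-123.56), (4.72)), ((-83.81), (-118.06), (5.41))]
  NL [((-91.81), (121.31), (4.72)), ((-82.56), (123.94), (5.09))]
w6
  postL [((75.69), (100.44), (5.71)), ((71.94), (102.06), (5.71))]
  postR [((75.44), (-100.19), (5.96)), ((71.44), (-98.56), (6.14))]
  FL [((93.06), (120.94), (4.84)), ((94.56), (115.44), (5.55))]
  FR [((89.56), (-119.31), (5.41)), ((94.56), (-129.69), (4.78))]
  NR [((-91.81), (-123.31), (4.72)), ((-92.06), (-113.56), (5.14))]
  NL None
```

All views agree: the fixture centre is at y −1.25 in my frame, so the rail was at +6.6 mm (matching the tool once corrected) and is now at +1.35 mm. The diagonals differ by about 2.2 mm. I'll press b about 1.1 mm further.

{"name": "servo_tool", "arguments": {
  "rows": [
    {"delta_pos":[-11,13,-20],"twist":0,"jaw":-1},
    {"delta_pos":[-11,13,-60],"twist":0,"jaw":-1},
    {"delta_pos":[-11,13,-100],"twist":0,"jaw":-1},
    {"delta_pos":[-11,13,-138],"twist":0,"jaw":-1},
    {"delta_pos":[-11,13,-138],"twist":0,"jaw":-1},
    {"delta_pos":[-7,9,-138],"twist":0,"jaw":-1},
    {"delta_pos":[-4,5,-138],"twist":0,"jaw":-1},
    {"delta_pos":[-2,3,-138],"twist":0,"jaw":-1},
    {"delta_pos":[-1,1.8,-138],"twist":0,"jaw":-1},
    {"delta_pos":[-1,1.8,-138],"twist":0,"jaw":-1}
  ]
}}

```text
clock: 17.5
eef_pos: [0.5324, 0.0287, 0.0724]
ee_rot: [0.409, 0.913, 0.001, 0.001]
wrist_force: [-1.4, 0.4, 0.5]
grip_width: 0.001
grip_force: 0.0
```

```bash
python3 st.py
```

```text
a s 108.86 lat -59.68 Fs -0.37 Fl 1.38
b s 186.81 lat 1.22 Fs -1.22 Fl -0.75
17.5 [532.43  28.75  72.37] [-1.37  0.41  0.46]
```

{"name": "servo_tool", "arguments": {
  "rows": [
    {"delta_pos":[-1.1,-1.0,-3],"twist":0,"jaw":-1},
    {"delta_pos":[-0.4,-1.8,-3],"twist":0,"jaw":-1},
    {"delta_pos":[0.2,-2.5,-3],"twist":0,"jaw":-1},
    {"delta_pos":[0.9,-3.2,-3],"twist":0,"jaw":-1}
  ]
}}

```text
clock: 17.9
eef_pos: [0.531, 0.0267, 0.068]
ee_rot: [0.408, 0.913, 0.0, -0.002]
wrist_force: [-3.8, 1.8, 2.9]
grip_width: 0.001
grip_force: 2.4
```

```bash
python3 st.py
```

```text
a s 106.34 lat -59.54 Fs -0.51 Fl 4.16
b s 187.38 lat -1.24 Fs -3.85 Fl -1.65
17.9 [530.97  26.69  68.  ] [-3.8   1.77  2.91]
```

{"name": "servo_tool", "arguments": {
  "rows": [
    {"delta_pos":[0.7,-0.7,0],"twist":0,"jaw":-1},
    {"delta_pos":[1.3,-1.5,0],"twist":0,"jaw":-1}
  ]
}}

```text
clock: 18.1
eef_pos: [0.5311, 0.0266, 0.0679]
ee_rot: [0.408, 0.913, 0.0, -0.004]
wrist_force: [-6.3, 4.2, 5.8]
grip_width: -0.004
grip_force: 4.2
```

```bash
python3 st.py
```

```text
a s 106.33 lat -59.66 Fs 0.22 Fl 7.6
b s 187.5 lat -1.22 Fs -7.36 Fl -1.92
18.1 [531.07  26.61  67.93] [-6.34  4.21  5.85]
```

{"name": "servo_tool", "arguments": {
  "rows": [
    {"delta_pos":[0.5,-0.6,0],"twist":0,"jaw":-1},
    {"delta_pos":[1.0,-1.1,0],"twist":0,"jaw":-1},
    {"delta_pos":[1.5,-1.7,0],"twist":0,"jaw":-1}
  ]
}}

```text
clock: 18.4
eef_pos: [0.5312, 0.0265, 0.0678]
ee_rot: [0.408, 0.913, 0.001, -0.005]
wrist_force: [-8.6, 6.0, 7.6]
grip_width: 0.001
grip_force: 5.6
```

```bash
python3 st.py
```

```text
a s 106.31 lat -59.89 Fs 0.59 Fl 10.44
b s 187.73 lat -1.18 Fs -10.19 Fl -2.36
18.4 [531.25  26.47  67.76] [-8.55  6.03  7.65]
```

{"name": "servo_tool", "arguments": {
  "rows": [
    {"delta_pos":[0.3,-0.4,0],"twist":0,"jaw":-1},
    {"delta_pos":[0.7,-0.7,0],"twist":0,"jaw":-1}
  ]
}}

```text
clock: 18.6
eef_pos: [0.5313, 0.0264, 0.0677]
ee_rot: [0.407, 0.913, 0.001, -0.006]
wrist_force: [-10.1, 7.4, 8.6]
grip_width: -0.004
grip_force: 6.1
```

```bash
python3 st.py
```

```text
a s 106.29 lat -59.97 Fs 0.92 Fl 12.49
b s 187.81 lat -1.18 Fs -12.25 Fl -2.61
18.6 [531.3   26.41  67.67] [-10.12   7.39   8.62]
```

{"name": "servo_tool", "arguments": {
  "rows": [
    {"delta_pos":[0.3,-0.4,0],"twist":0,"jaw":-1},
    {"delta_pos":[0.7,-0.7,0],"twist":0,"jaw":-1}
  ]
}}

```text
clock: 18.8
eef_pos: [0.5315, 0.0262, 0.0676]
ee_rot: [0.407, 0.913, 0.001, -0.007]
wrist_force: [-11.1, 8.5, 9.5]
grip_width: -0.002
grip_force: 6.7
```

{"name": "servo_tool", "arguments": {
  "rows": [
    {"delta_pos":[0.3,-0.4,0],"twist":0,"jaw":-1},
    {"delta_pos":[0.7,-0.7,0],"twist":0,"jaw":-1}
  ]
}}

```text
clock: 19.0
eef_pos: [0.5318, 0.0258, 0.0676]
ee_rot: [0.407, 0.913, 0.001, -0.007]
wrist_force: [-11.3, 6.9, 9.1]
grip_width: -0.002
grip_force: 6.9
```

```bash
python3 st.py
```

```text
a s 106.05 lat -60.74 Fs -0.13 Fl 13.24
b s 188.62 lat -1.18 Fs -12.67 Fl -3.83
19.0 [531.84  25.8   67.62] [-11.3    6.89   9.09]
```

{"name": "servo_tool", "arguments": {
  "rows": [
    {"delta_pos":[0.2,-0.2,0],"twist":0,"jaw":-1},
    {"delta_pos":[0.3,-0.3,0],"twist":0,"jaw":-1}
  ]
}}

```text
clock: 19.2
eef_pos: [0.5322, 0.0255, 0.0676]
ee_rot: [0.407, 0.913, 0.001, -0.007]
wrist_force: [-11.0, 7.4, 9.4]
grip_width: 0.002
grip_force: 6.9
```

{"name": "servo_tool", "arguments": {
  "rows": [
    {"delta_pos":[-8,9,0],"twist":0,"jaw":-1},
    {"delta_pos":[-18,20,0],"twist":0,"jaw":-1},
    {"delta_pos":[-18,20,30],"twist":0,"jaw":-1},
    {"delta_pos":[-18,20,75],"twist":0,"jaw":-1},
    {"delta_pos":[-8,10,120],"twist":0,"jaw":-1},
    {"delta_pos":[-3,5,140],"twist":0,"jaw":-1},
    {"delta_pos":[-3,5,140],"twist":0,"jaw":-1},
    {"delta_pos":[-3,5,140],"twist":0,"jaw":-1},
    {"delta_pos":[-3,5,140],"twist":0,"jaw":-1}
  ]
}}

```text
clock: 20.1
eef_pos: [0.5333, 0.0257, 0.2067]
ee_rot: [0.408, 0.913, -0.001, -0.001]
wrist_force: [-0.2, 0.1, 0.1]
grip_width: 0.001
grip_force: 0.0
```

```bash
python3 -c "
from h import *
w=wrist('w7')
cv2.imwrite('pics/w7b.png',cv2.resize(np.vstack([strip(w,'a',.04,180,270,18),strip(w,'b',.04,180,270,18)])[:,:,::-1],None,fx=2,fy=2))"; python3 m.py w7:0| sed 's/np.float32//g'
```

```text
clk 20.1 tcp [533.3  25.7 206.7] xang 131.79 F [-0.22  0.11  0.1 ]
w7
  postL [((75.56), (98.31), (5.86)), ((70.69), (101.69), (5.55))]
  postR [((75.44), (-102.19), (5.71)), ((71.06), (-105.94), (6.4))]
  FL [((92.44), (120.94), (4.72)), ((83.44), (119.19), (5.28))]
  FR [((91.31), (-120.81), (5.55)), ((86.31), (-112.31), (5.25))]
  NR [((-92.44), (-123.56), (5.0)), ((-89.81), (-113.06), (5.55))]
  NL None
```

View pics/w7b.png

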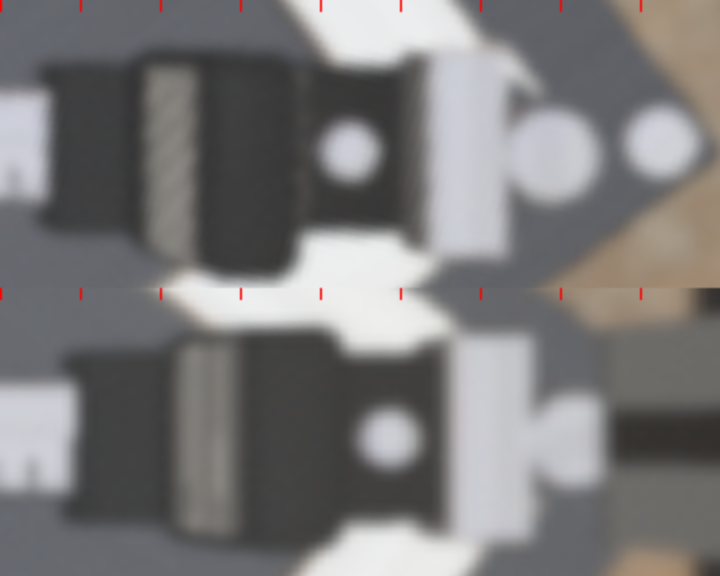

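The rail is now at about −0.6 mm, so the diagonals agree within about 1 mm. Both noses touch their posts (a at about (508,155), b at about (535,440)) and the tool is clear.

```bash
python3 -c "
from h import *
print(ticket.sign_off())"
```

```text
the job is handed in; nothing more can be done
None
```

The job is handed in: rule a was set first, then b. Pressing b at about 13–15 N racked the frame from about 10.5 mm difference to about 1 mm between the diagonals, by camera. Both noses bear on their posts, the arm touches nothing, and it took about 20 s.

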